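# Tap the wedge tight in the clamping fixture

### The job

Pick up the hammer and tap the wooden wedge further into the fixture with a few separate light taps, drawing the hammer back between them, until the wedge stops advancing and holds the steel bar tight and square against the fence. Only the hammer may drive the wedge, and no blow may be hard; then lay the hammer flat on the bench clear of the fixture, leaving the wedge tight and everything else where it is.

Things in the scene. Friction and masses are not known exactly. Their poses are not given: they have to be found in the camera images.
- hammer: riveting hammer, 420 g, lying flat: ash handle along its y axis (grip end at y = +122, head end at y = -122), steel head crosswise along its x axis, 88 long, 24 wide, 24 high, a striking face at each end (x = +44 and -44). Origin on the underside at mid length; z up. Handle 20 to 27 wide, 21 high; it can be held from above close beside the head (y about -70)
- hammer_head (a point): centre of the hammer's head, 110 along -y from the hammer's origin and 12 above its underside; each striking face is 44 from it along the hammer's x axis
- wedge: light hardwood wedge, about 70 g, lying loosely started between taper rail and bar: 130 long, 26 high, 30 wide at the thick end, 14 at the thin end (one side tapers 1:8, that towards the bar is straight). Origin on its underside in the middle of the thick end; thin end and driving direction along its -y; x towards the bar, z up. It goes in some 20 to 70 mm, by the rail's setting
- wedge_end (a point): middle of the wedge's flat thick end face (30 wide, 26 high), where it is to be struck along the wedge's own -y. Taps of 10 to 20 N seat the wedge; over 35 N would bruise it. While still loose it slides under a few newtons
- bar: steel bucking bar to be clamped, 36 wide (x), 100 long (y), 28 high, 0.95 kg, standing loose on the base plate about 1 mm off the fence; origin on its underside in the middle. It must end flush against the fence
- fixture: flat steel base plate fixed to the bench, 135 x 150 x 8 high; origin on the bench under it, plate from x = -75 to +60 and y = -70 to +80, z up. It carries a fence on the +x side, then bar, wedge and, on the -x side, the taper rail. The wedge enters from the +y side and is driven along -y. Everything on the plate is below z = 40
- fence: fixed fence on the plate; origin 8 above the fixture's, same axes; 30 high, clamping face at x = +40 looking to -x, end stop for the bar at y = -52. Opposite it the taper rail (22 high, y about -42 to +42) is bolted at a different setting each time, up to 2.5 either way, which shifts the wedge's tight place by 8 times as much
- tape_roll: masking tape roll, 110 across, 25 high, a bystander; origin under its centre
- countersink: countersink tool, 27 x 86 x 28, lying, a bystander; origin under its centre
- bit_case: flat bit case, 72 x 110 x 22, a bystander; origin under its centre

How it is judged:
On the way, in this order (a step that is already met when the one before it is completed fails the run):
1. a first tap: the hammer strikes the wedge (contact force between hammer and wedge above 1 N).
2. the hammer is drawn back, at least 5 mm off the wedge's end (y of hammer_head in the frame of wedge_end above 0.049 m and contact force between hammer and wedge below 0.01 N), for 0.03 s.
3. a later tap meets the wedge tight: the bar is pressed on the fence while the hammer bears on the wedge (contact force between hammer and wedge above 3 N and contact force between bar and fence above 5 N).
At the end, for the whole second after the job is handed in: The wedge sits level on the plate and stays jammed: it presses on the bar, and the bar on the fence, with more than 8 N each; the bar is flush with the fence (within 1.5 mm and 0.02 rad). The hammer lies flat and still on the bench, touching neither wedge nor fixture (contact force between wedge and bar above 8 N and contact force between bar and fence above 8 N and x of bar in the frame of fixture above 0.0205 m and angle between the y axis of bar and the y axis of fixture, either way round below 0.02 rad and angle between wedge's own z axis and vertical below 0.05 rad and z of wedge in the frame of fixture below 0.011 m and height (world z) of hammer below 0.005 m and angle between hammer's own z axis and vertical below 0.1 rad and contact force between hammer and fixture below 0.05 N and contact force between hammer and wedge below 0.05 N and linear speed of hammer below 0.02 m/s and linear speed of wedge below 0.005 m/s).
It fails at once if a hard blow: the hammer presses on the wedge with more than 35 N (contact force between hammer and wedge above 35 N).
It fails at once if the robot itself pushes the wedge or the bar (contact force between any of the fingers, the arm and wedge above 1 N or contact force between any of the fingers, the arm and bar above 1 N).
It fails at once if the hammer strikes the bar (contact force between hammer and bar above 1 N).
It fails at once if a bystander is moved by more than 20 mm (distance of any of tape_roll, countersink, bit_case from where it was at the start of the episode above 0.02 m).
It also fails if it takes over 48 s, if anything falls off the work surface, if the arm or the gripper's body presses on something with over 40 N, if the wrist force passes 120 N, or if a joint passes its speed limit or range.

### The arm

A 6-joint arm with a two-finger parallel gripper is mounted at the origin on the work surface; the furniture and walls round the work are solid. World frame = base frame: x ahead of the robot, y to its left, z up, the work surface at z = 0. Lengths are in m, angles in rad, forces in N, time in s.
With the tool pointing down it reaches from about 0.35 to 0.975 m from the base axis. Payload 4.9 kg.
Tool frame: the origin (TCP) lies on the centre line of the jaws, within the pads' length; the fingertips stand 22 mm ahead of it and the grasp point (between the pads) lies 3 mm ahead of it (manip.tcp_to_tips is the distance from the TCP to the fingertips, in m); z points along the fingers, x is the direction in which the jaws open and shut, and the axes are right-handed (so a half turn about z gives the same grasp; the last joint's range is limited). The gripper opens to 85 mm and grips with 20 to 120 N. Pads are 22 mm wide; open, the fingers measure 114 mm over their backs; the gripper's body (76 mm by 85 mm) begins 54 mm behind the grasp point. The pads swing forward as they close: fully open they stand 13 mm farther back than shut.
Start: joints at [-1.348, 0.053, 1.613, -0, 1.476, -0.119], TCP at [0.209, -0.589, 0.226] pointing down, gripper open.
Joint ranges: [-3.01, 3.01], [-1.01, 2.22], [0.06, 2.58], [-1.02, 4.17], [0.09, 2.62], [-3.14, 3.14]. Speed limits (rad/s): [2.57, 2.57, 3.14, 3.14, 3.14, 3.14].

### API

Orientations are given as a unit quaternion [w, x, y, z].
In Python, from plant import manip gives the robot as it stands.
- The arm moves only by the shell command python3 -m pendant 'ROWS'. ROWS is a JSON object of lists of equal length, an entry for each row: "linear": the shift along the tool's x, y, z in cm, a list of three; "rotation": the turn, a rotation vector about the tool's x, y, z in degrees, a list of three; "grip": the closure, from 0 (fully open) to 1 (shut). A call has exactly 10 rows; each row is the pose to reach, as a shift and turn from the pose commanded when the call began, along the tool's axes at that moment; what a row does not reach only later rows make up. A row lasts 1/12 s, in which the tool goes at most 41.7 mm and 7.16 degrees, less where a joint would pass 70% of its speed; a pose out of reach is approached as far as the arm can. A call with a gripper value outside its range is refused whole. The fingers move at their own pace and stop on an object; the grip force is fixed at half the most. Time passes only in rows, so rows that repeat a pose let the fingers close, or fill a call up. It gives the time, the measured TCP pose, the force and the opening at its end, in the units of the state.
- manip.state(): the state, without advancing time (a new reading comes with each control period).
- manip.grab_frame(name): name is "scene" or "top"; returns the picture (384x512x3 uint8, red, green, blue); there is no depth.
- manip.calibration(name): a dict with "fx", "fy", "cx", "cy" (pixels), "cam_to_world" (4x4, takes a point from camera to world coordinates). Camera axes: x right, y up, looking along -z (the intrinsics and any distortion apply to the point x, -y, -z); pixel columns grow to the right and rows downward; lengths in m; the calibration is good to about 2 mm. A picture is of the moment at which its call begins. calibration takes no time and is no camera call.
- manip.job_done(): hands the job in, once; it reports no verdict.
The state is a dict: "time": time; "joint_pos": joint angles; "joint_vel": joint speeds; "joint_efforts": joint torques, N m; "tool_pos": TCP position; "tool_rot": TCP orientation; "contact_force": force on the tool from outside, world axes, zero at the start; "ft_torque": the same for the moment, N m; "gripper_width": opening from 0.0 (shut) to 1.0 (fully open).
Only numpy, scipy, OpenCV 4.12 (cv2) and the standard library are available. Lean on these libraries where they do the work, as an engineer would, in place of code of your own. Each camera call takes 0.05 s, during which the arm holds its last target. There are 200 camera calls.

## Working session

There is one attempt and no reset: what is moved stays moved. The work goes in short steps, Python scripts to look and compute and a shell command to move; the robot and the scene stay as the last step left them, time stands still between calls to the robot, and variables do not carry over. Pictures are saved under pics/ and viewed, about 8 in all and at most 12, crops included, and the job is handed in when it is done.

```bash
ls; mkdir -p pics; python3 - <<'E'
from plant import manip
import cv2
for n in("scene","top"):
    im=manip.grab_frame(n);cv2.imwrite(f"pics/{n}0.png",im[:,:,::-1]);c=manip.calibration(n);print(n,{k:(v if k!="cam_to_world" else [list(map(lambda a:round(float(a),4),r)) for r in v]) for k,v in c.items()})
print(manip.state(),manip.tcp_to_tips)
E
```

```text
pics
scene {'fx': 358.1663950266283, 'fy': 358.1663950266283, 'cx': 263.06010206765814, 'cy': 188.94576551715494, 'cam_to_world': [[-0.7558, 0.2927, -0.5858, -0.0491], [-0.6546, -0.3125, 0.6884, 0.6695], [0.0185, 0.9037, 0.4278, 0.4537], [0.0, 0.0, 0.0, 1.0]]}
top {'fx': 377.01144937933776, 'fy': 377.01144937933776, 'cx': 255.89598093296868, 'cy': 194.0496434453622, 'cam_to_world': [[0.0065, 0.9821, -0.1884, 0.3159], [-0.9996, 0.0014, -0.027, -0.0161], [-0.0263, 0.1885, 0.9817, 0.9878], [0.0, 0.0, 0.0, 1.0]]}
{'time': 0.1, 'joint_pos': array([-1.34801855e+00,  5.33220662e-02,  1.61413429e+00, -1.87763937e-05,
        1.47602400e+00, -1.18993204e-01]), 'joint_vel': array([ 0.000712  , -0.0006395 , -0.00260278, -0.00063067, -0.000569  ,
       -0.0004151 ]), 'joint_efforts': array([ 7.79358579e-04, -3.94903886e+01, -3.71362281e+01, -4.08842948e-05,
        3.93731039e-03,  2.49315440e-05]), 'tool_pos': array([ 0.20934497, -0.58829132,  0.22518   ]), 'tool_rot': array([-6.24945901e-04,  8.17054669e-01, -5.76559430e-01, -7.07379386e-04]), 'contact_force': array([ 0.44499943, -0.63378109,  0.32398711]), 'ft_torque': array([ 0.00336916, -0.05407363,  0.02235155]), 'gripper_width': 0.9993367426405797} 0.022
```

View pics/top0.png

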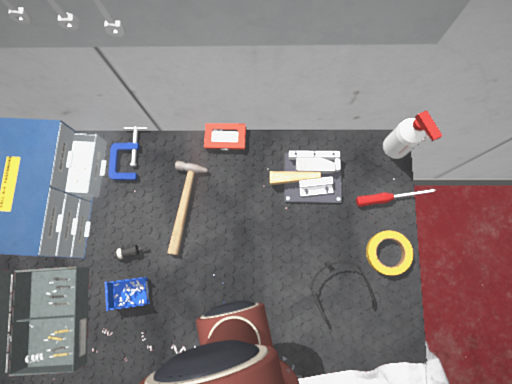

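View pics/scene0.png

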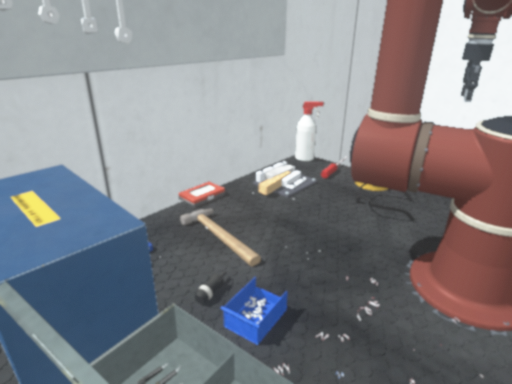

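The top view shows the hammer with its head at about (190,168) and grip end at (175,250). The fixture is around (313,178), and the wedge sticks out to the left at (270,178). I'll enlarge both.

```bash
cat > h.py <<'E'
import numpy as np,cv2
from plant import manip
def px2w(u,v,z,n="top"):
    c=manip.calibration(n);T=np.array(c["cam_to_world"])
    d=T[:3,:3]@np.array([(u-c["cx"])/c["fx"],-(v-c["cy"])/c["fy"],-1.0])
    return T[:3,3]+d*(z-T[2,3])/d[2]
def w2px(p,n="top"):
    c=manip.calibration(n);T=np.array(c["cam_to_world"])
    q=T[:3,:3].T@(np.array(p)-T[:3,3])
    return np.array([c["cx"]+c["fx"]*q[0]/-q[2],c["cy"]+c["fy"]*q[1]/q[2]])
def crop(im,u0,v0,u1,v1,s):
    o=cv2.resize(im[v0:v1,u0:u1],None,fx=s,fy=s,interpolation=cv2.INTER_CUBIC)
    for u in range(u0,u1):
        if u%10==0: cv2.line(o,((u-u0)*s,0),((u-u0)*s,6),(0,0,255),1);cv2.putText(o,str(u),((u-u0)*s+2,14),0,.35,(0,255,255),1)
    for v in range(v0,v1):
        if v%10==0: cv2.line(o,(0,(v-v0)*s),(6,(v-v0)*s),(0,0,255),1);cv2.putText(o,str(v),(8,(v-v0)*s+4),0,.35,(0,255,255),1)
    return o
E
python3 - <<'E'
from h import *
im=cv2.imread("pics/top0.png")
cv2.imwrite("pics/f0.png",crop(im,262,145,346,208,9))
cv2.imwrite("pics/hm0.png",crop(im,160,155,220,260,5))
E
```

```text
(no output)
```

View pics/f0.png

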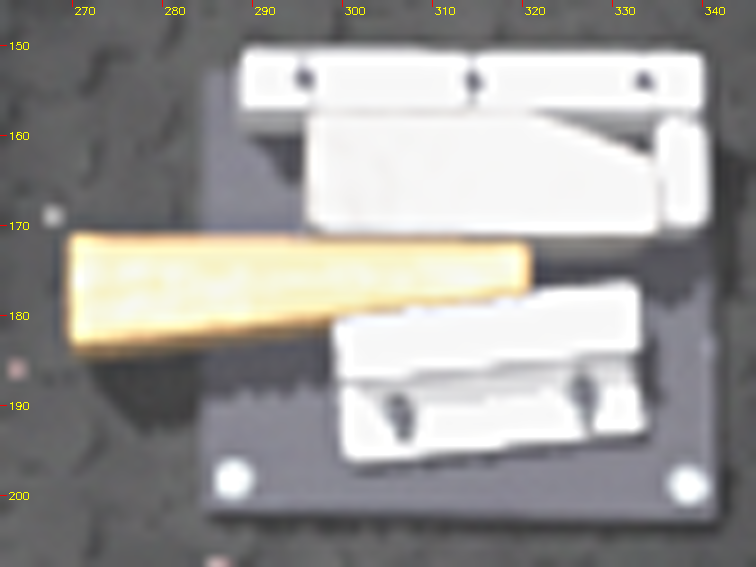

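View pics/hm0.png

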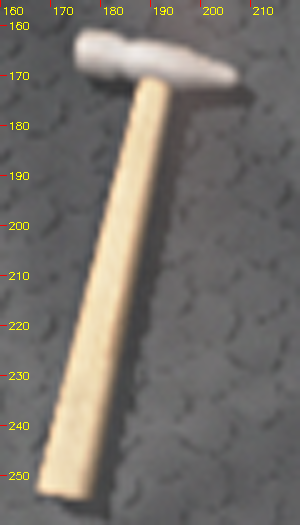

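```bash
python3 - <<'E'
from h import *
def P(s,*pts,z):
    for p in pts: print(s,p,np.round(px2w(*p,z)*1000,1)[:2])
P("head ends",(175,164.6),(207.4,170),z=.014)
P("handle headside L/R",(187.5,172),(193.5,173),z=.019)
P("grip end L/R",(167.5,253),(177.5,254.5),z=.019)
P("wedge thick top",(269.6,171),(270,183),z=.034)
P("wedge thin top",(320.6,172),(320.6,177.5),z=.034)
P("plate near corners",(284.5,201.5),(341.5,203),z=.008)
P("plate left edge upper",(285,152.5),z=.008)
P("fence top face edge",(288.7,157),(339,157),z=.038)
P("fence top back",(288.7,150.3),(339,150.8),z=.038)
P("bar top",(296,157.5),(296.5,170.5),(334.5,171),z=.036)
P("rail top",(298.7,180.3),(332.3,176.5),(332.5,184),(299.5,187.5),z=.030)
P("bolts",(288,198),(338,199),z=.011)
P("case",(128,293),z=.02);P("csink",(130,252),z=.014);P("tape",(389.5,253),z=.02)
E
```

```text
head ends (175, 164.6) [583.  228.6]
head ends (207.4, 170) [568.1 140.8]
handle headside L/R (187.5, 172) [561.3 192.9]
handle headside L/R (193.5, 173) [558.6 176.8]
grip end L/R (167.5, 253) [348.  235.6]
grip end L/R (177.5, 254.5) [344.4 209.7]
wedge thick top (269.6, 171) [560.1 -25.2]
wedge thick top (270, 183) [528.1 -26.2]
wedge thin top (320.6, 172) [ 557.4 -157.4]
wedge thin top (320.6, 177.5) [ 542.8 -157.1]
plate near corners (284.5, 201.5) [484.1 -64.6]
plate near corners (341.5, 203) [ 480.4 -213.6]
plate left edge upper (285, 152.5) [618.2 -67. ]
fence top face edge (288.7, 157) [596.7 -75. ]
fence top face edge (339, 157) [ 596.6 -205.5]
fence top back (288.7, 150.3) [615.  -75.2]
fence top back (339, 150.8) [ 613.4 -206.1]
bar top (296, 157.5) [596.  -94.1]
bar top (296.5, 170.5) [561. -95.]
bar top (334.5, 171) [ 559.6 -193. ]
rail top (298.7, 180.3) [ 536.3 -100.8]
rail top (332.3, 176.5) [ 546.4 -188. ]
rail top (332.5, 184) [ 526.5 -187.9]
rail top (299.5, 187.5) [ 517.1 -102.6]
bolts (288, 198) [492.9 -73.7]
bolts (338, 199) [ 490.5 -204.3]
case (128, 293) [248.1 330.1]
csink (130, 252) [350.2 334.4]
tape (389.5, 253) [ 351.1 -326.7]
```

```bash
cat >> h.py <<'E'
from scipy.spatial.transform import Rotation as R
def rot(yaw):  # tool down, jaw axis at yaw deg
    c,s=np.cos(np.radians(yaw)),np.sin(np.radians(yaw))
    return R.from_matrix(np.array([[c,s,0],[s,-c,0],[0,0,-1]]))
def delta(p,yaw):
    st=manip.state();q=st["tool_rot"];A=R.from_quat([q[1],q[2],q[3],q[0]])
    print("t",st["time"],"pos",np.round(st["tool_pos"],4),"yaw",round(np.degrees(np.arctan2(*A.as_matrix()[[1,0],0])),2))
    print("lin cm",np.round(A.inv().apply(np.array(p)-st["tool_pos"])*100,2),"rot",np.round(np.degrees((A.inv()*rot(yaw)).as_rotvec()),2))
E
python3 -c "
from h import *
delta([.5416,.1895,.14],-99.9)"
```

```text
t 0.1 pos [ 0.2093 -0.5883  0.2252] yaw -70.42
lin cm [-62.13 -57.37   8.65] rot [2.000e-02 1.100e-01 2.948e+01]
```

```bash
python3 -m pendant '{"linear":[[-3,-2.8,0],[-6,-5.5,0],[-9.2,-8.5,0],[-12.2,-11.3,0],[-15.2,-14,0],[-18.2,-16.8,0],[-21.2,-19.6,0],[-24.2,-22.4,0],[-27.2,-25.2,0],[-30,-27.7,0]],"rotation":[[0,0,0],[0,0,0],[0,0,0],[0,0,0],[0,0,0],[0,0,0],[0,0,0],[0,0,0],[0,0,0],[0,0,0]],"grip":[0,0,0,0,0,0,0,0,0,0]}'
python3 -m pendant '{"linear":[[-3,-2.8,0],[-6,-5.5,0],[-9.2,-8.5,0],[-12.2,-11.3,2],[-15.2,-14,3],[-18.2,-16.8,4],[-21.2,-19.6,5],[-24.2,-22.4,6.5],[-27.2,-25.2,8],[-30,-27.7,8.6]],"rotation":[[0,0,3],[0,0,6],[0,0,9],[0,0,12],[0,0,15],[0,0,18],[0,0,21],[0,0,24],[0,0,27],[0,0,29.5]],"grip":[0,0,0,0,0,0,0,0,0,0]}'
python3 -c "
from h import *
delta([.5416,.1895,.024],-99.9)"
```

```text
time: 0.93
tool_pos: [0.3701, -0.2111, 0.2259]
tool_rot: [-0.0, 0.817, -0.577, -0.0]
contact_force: [0.7, 0.2, -0.5]
gripper_width: 1.006
time: 1.77
tool_pos: [0.5269, 0.1575, 0.1394]
tool_rot: [-0.001, -0.643, 0.766, 0.001]
contact_force: [-0.2, -1.5, -0.4]
gripper_width: 1.0
t 1.7667 pos [0.5269 0.1575 0.1394] yaw -100.03
lin cm [-3.42 -0.92 11.54] rot [ 0.14 -0.07 -0.13]
```

```bash
python3 -m pendant '{"linear":[[-2,-0.5,0],[-3.4,-0.9,1],[-3.4,-0.9,4],[-3.4,-0.9,7],[-3.4,-0.9,9],[-3.4,-0.9,10.5],[-3.4,-0.9,11.5],[-3.4,-0.9,11.5],[-3.4,-0.9,11.5],[-3.4,-0.9,11.5]],"rotation":[[0,0,0],[0,0,0],[0,0,0],[0,0,0],[0,0,0],[0,0,0],[0,0,0],[0,0,0],[0,0,0],[0,0,0]],"grip":[0,0,0,0,0,0,0,0,0,0]}'
python3 -c "
from h import *
delta([.5416,.1895,.024],-99.9)
im=manip.grab_frame('scene')[:,:,::-1];cv2.imwrite('pics/s1.png',cv2.resize(im[150:300,140:320],None,fx=4,fy=4))"
```

```text
time: 2.6
tool_pos: [0.5434, 0.1878, 0.028]
tool_rot: [0.001, -0.643, 0.766, -0.0]
contact_force: [0.3, -0.1, -0.0]
gripper_width: 0.998
t 2.6 pos [0.5434 0.1878 0.028 ] yaw -99.92
lin cm [-0.14  0.2   0.4 ] rot [-0.11  0.04 -0.02]
```

View pics/s1.png

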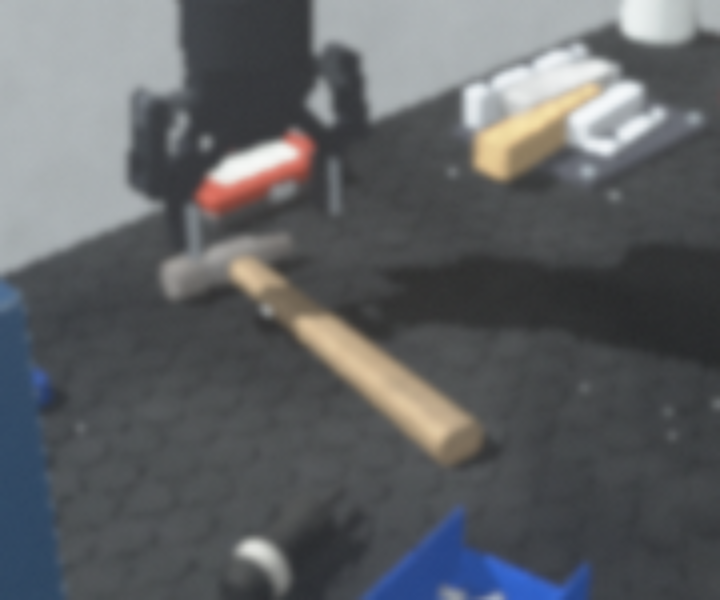

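The gripper straddles something near the head, but the fingers look as if they're beyond it. I'll project the expected fingertips to check.

```bash
python3 -c "
from h import *
st=manip.state();p=st['tool_pos'];q=st['tool_rot'];A=R.from_quat([q[1],q[2],q[3],q[0]])
for n,l in dict(tipL=[-.0425,0,.009],tipR=[.0425,0,.009],grasp=[0,0,.003]).items():
    w=p+A.apply(l);print(n,w.round(3),(w2px(w,'scene')-[140,150])*4)
for n,w in dict(hc=[.575,.1835,.012],grip=[.346,.2226,.02],xp=[.583,.2286,.012],xm=[.568,.1408,.012],wedge=[.544,-.0257,.021]).items(): print(n,(w2px(w,'scene')-[140,150])*4)
"
```

```text
tipL [0.551 0.23  0.019] [195.95545115 291.04639778]
tipR [0.536 0.146 0.019] [318.46765962 248.46275409]
grasp [0.544 0.188 0.025] [258.46384211 260.4827001 ]
hc [231.6046881  259.82161429]
grip [464.33494074 425.85167471]
xp [164.57404928 282.51402402]
xm [290.89875643 239.24886749]
wedge [490.52886547 155.97663703]
```

```bash
python3 -c "
from h import *
s=manip.grab_frame('scene')[:,:,::-1];t=manip.grab_frame('top')[:,:,::-1].copy()
s=np.ascontiguousarray(s)
a=crop(s,170,150,250,240,5);b=crop(t,150,130,230,220,5)
cv2.imwrite('pics/m2.png',np.hstack([a,b]))
print(manip.state()['tool_pos'])"
```

```text
[0.54351751 0.18781971 0.02831826]
```

View pics/m2.png

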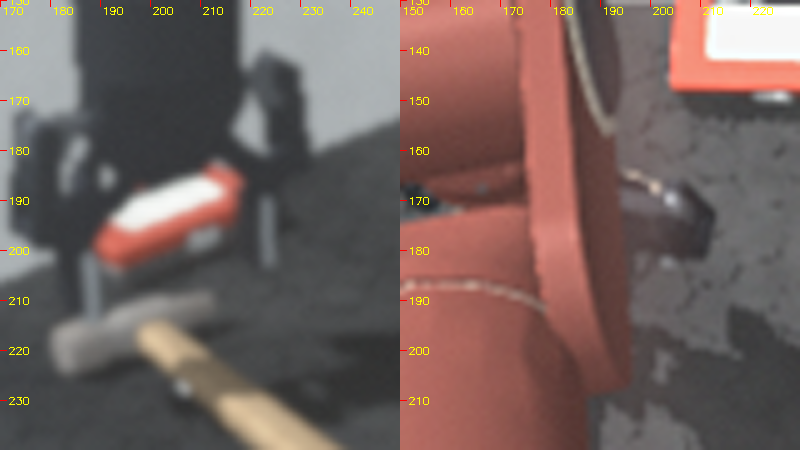

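```bash
python3 -c "
from h import *
from scipy.optimize import least_squares as L
st=manip.state();q=st['tool_rot'];A=R.from_quat([q[1],q[2],q[3],q[0]]);ax=A.as_matrix()[:,0]
a=np.array([188,213.5]);b=np.array([223.3,203.5])
f=lambda v:np.r_[w2px(v[:3]-ax*v[3]/2,'scene')-a,w2px(v[:3]+ax*v[3]/2,'scene')-b]
print(L(f,[.54,.19,.03,.09]).x)
for s in(.085,.09,.095,.1):
  g=lambda v:f(np.r_[v,s]); r=L(g,[.54,.19,.03]);print(s,r.x,r.cost)
for z in (.02,.04,.06,.08,.1,.12,.15): print(z,w2px([.5336,.1317,z]))
"
```

```text
[ 1.40677511 -0.52832779 -0.55823309  0.23623682]
0.085 [0.47473365 0.23850253 0.08956613] 0.6625564816350371
0.09 [0.50554763 0.21315056 0.06814942] 0.662556481635004
0.095 [0.5363616  0.18779859 0.0467327 ] 0.6625564816350429
0.1 [0.56717557 0.16244662 0.02531599] 0.6625564816350366
0.02 [210.07416903 182.09033334]
0.04 [208.94885841 180.39269184]
0.06 [207.77731877 178.62530933]
0.08 [206.55664167 176.78379812]
0.1 [205.28366944 174.86339459]
0.12 [203.95496796 172.85891801]
0.15 [201.84914615 169.68207915]
```

```bash
python3 -c "
from h import *
A=rot(-70.4);p=np.array([.2093,-.5883,.2252])
for l in ([-.047,0,.009],[.047,0,.009],[-.047,0,-.02],[.047,0,-.02],[0,0,0]): print(l,w2px(p+A.apply(l),'scene'))
im=cv2.imread('pics/scene0.png');a=crop(im,440,20,510,120,5)
s=np.ascontiguousarray(manip.grab_frame('scene')[:,:,::-1])
st=manip.state();p=st['tool_pos'];q=st['tool_rot'];A=R.from_quat([q[1],q[2],q[3],q[0]])
b=cv2.convertScaleAbs(crop(s,170,150,250,250,5),alpha=2.2)
for z in(.009,-.01,-.03):
  for x in(-.0425,-.057,.0425,.057):
    u=(w2px(p+A.apply([x,0,z]),'scene')-[170,150])*5; cv2.circle(b,tuple(int(k) for k in u),2,(0,255,0),-1)
cv2.imwrite('pics/m3.png',np.hstack([a,b]))
"
```

```text
[-0.047, 0, 0.009] [464.38577095 110.73825848]
[0.047, 0, 0.009] [461.13494757 104.69220816]
[-0.047, 0, -0.02] [466.90732983 101.02896345]
[0.047, 0, -0.02] [463.44656419  95.59036994]
[0, 0, 0] [463.44552113 104.714338  ]
```

View pics/m3.png

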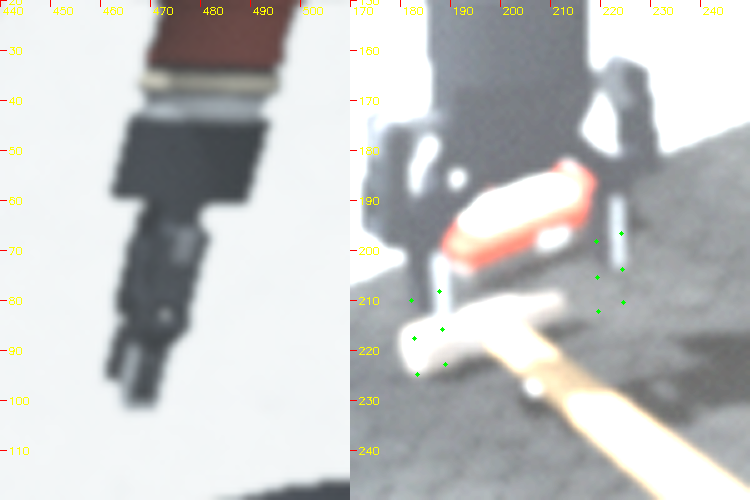

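```bash
python3 -m pendant '{"linear":[[-0.1,0.2,0.2],[-0.1,0.2,0.2],[-0.1,0.2,0.2],[-0.1,0.2,0.2],[-0.1,0.2,0.2],[-0.1,0.2,0.2],[-0.1,0.2,0.2],[-0.1,0.2,0.2],[-0.1,0.2,0.2],[-0.1,0.2,0.2]],"rotation":[[0,0,0],[0,0,0],[0,0,0],[0,0,0],[0,0,0],[0,0,0],[0,0,0],[0,0,0],[0,0,0],[0,0,0]],"grip":[0.3,0.6,1,1,1,1,1,1,1,1]}'
python3 -c "
from h import *
print(manip.state()['gripper_width'])
s=np.ascontiguousarray(manip.grab_frame('scene')[:,:,::-1])
cv2.imwrite('pics/m4.png',cv2.convertScaleAbs(crop(s,170,150,250,250,5),alpha=1.8))
"
```

```text
time: 3.63
tool_pos: [0.5406, 0.189, 0.0247]
tool_rot: [0.0, -0.643, 0.766, 0.0]
contact_force: [0.5, -0.1, -0.0]
gripper_width: 0.005
0.005045267613919696
```

View pics/m4.png

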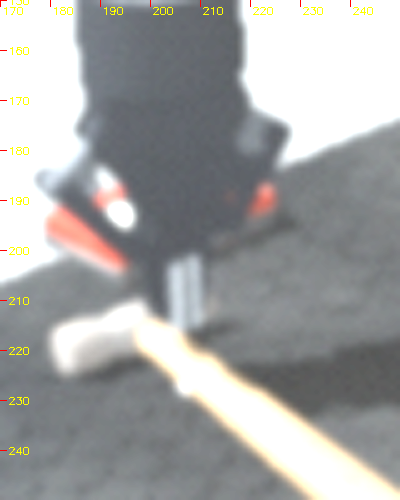

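The jaws shut on nothing. In the image the closed tips are at about (207,216), just above the handle. So the real fingertips are about at the reported TCP, not 22 mm ahead of it. I'll reopen, go about 20 mm lower in steps while watching the force, then grip.

```bash
python3 -m pendant '{"linear":[[0,0,-0.3],[0,0,-0.3],[0,0,-0.3],[0,0,-0.3],[0,0,-0.3],[0,0,0.5],[0,0,1.0],[0,0,1.4],[0,0,1.7],[0,0,1.7]],"rotation":[[0,0,0],[0,0,0],[0,0,0],[0,0,0],[0,0,0],[0,0,0],[0,0,0],[0,0,0],[0,0,0],[0,0,0]],"grip":[0,0,0,0,0,0,0,0,0,0]}'
python3 -m pendant '{"linear":[[0,0,0.2],[0,0,0.2],[0,0,0.2],[0,0,0.2],[0,0,0.2],[0,0,0.2],[0,0,0.2],[0,0,0.2],[0,0,0.2],[0,0,0.2]],"rotation":[[0,0,0],[0,0,0],[0,0,0],[0,0,0],[0,0,0],[0,0,0],[0,0,0],[0,0,0],[0,0,0],[0,0,0]],"grip":[0,0.3,0.6,1,1,1,1,1,1,1]}'
```

```text
time: 4.52
tool_pos: [0.5396, 0.1888, 0.0063]
tool_rot: [-0.001, -0.643, 0.766, 0.001]
contact_force: [-0.4, -0.7, -0.1]
gripper_width: 1.002
time: 5.35
tool_pos: [0.5408, 0.1889, 0.0062]
tool_rot: [0.0, -0.643, 0.766, -0.0]
contact_force: [-1.2, -2.1, 4.5]
gripper_width: 0.185
```

```bash
python3 -m pendant '{"linear":[[0,0,0],[0,0,0],[0,0,0],[0,0,-0.3],[0,0,-0.8],[0,0,-1.5],[0,0,-2.5],[0,0,-3],[0,0,-3],[0,0,-3]],"rotation":[[0,0,0],[0,0,0],[0,0,0],[0,0,0],[0,0,0],[0,0,0],[0,0,0],[0,0,0],[0,0,0],[0,0,0]],"grip":[1,1,1,1,1,1,1,1,1,1]}'
python3 -c "
from h import *
s=np.ascontiguousarray(manip.grab_frame('scene')[:,:,::-1])
cv2.imwrite('pics/m5.png',cv2.convertScaleAbs(crop(s,160,140,320,270,5),alpha=1.8))
"
```

```text
time: 6.18
tool_pos: [0.5411, 0.1891, 0.0365]
tool_rot: [0.001, -0.643, 0.766, -0.0]
contact_force: [0.5, 0.1, -3.4]
gripper_width: 0.184
```

View pics/m5.png

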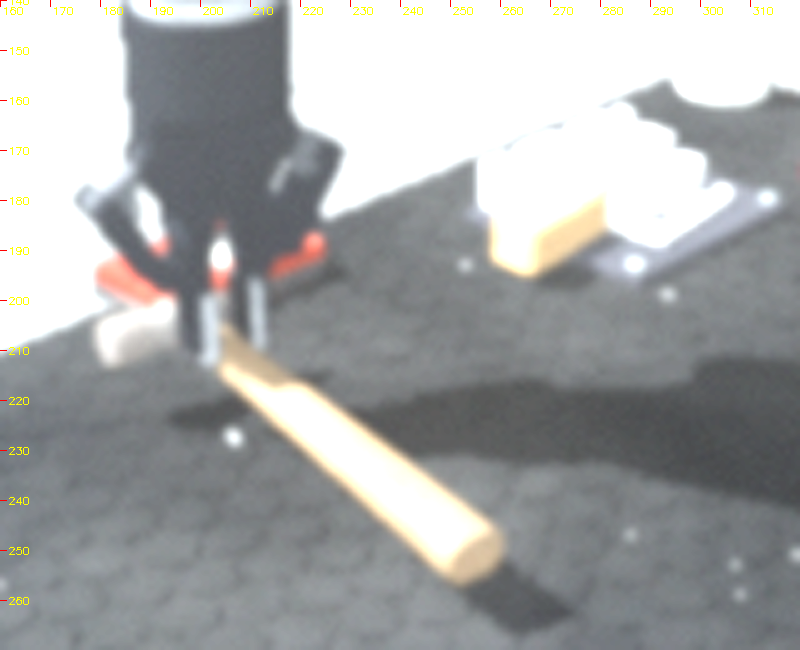

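```bash
python3 -c "
from h import *
for w in ([.346,.2226,.0405],[.346,.2226,.0105],[.583,.2286,.042],[.583,.2286,.012]): print(w2px(w,'scene'))
# head now: old head centre .575,.1835; rotate about grip
g=np.array([.5411,.1891]);print(np.array([.575,.1835])-g)
delta([.505,.06,.0175],-91.2)"
```

```text
[256.18804556 248.02038177]
[256.0362476 260.3064066]
[180.14045586 209.68124935]
[181.14351232 220.628506  ]
[ 0.0339 -0.0056]
t 6.2333 pos [0.5406 0.189  0.0359] yaw -99.91
lin cm [13.32  1.29  1.84] rot [-0.02  0.   -8.71]
```

Hammer is lifted and held level. The wedge end shows at (262,190) in the scene view. Next I move to a standoff, aligned with the wedge.

```bash
python3 -m pendant '{"linear":[[1.5,0.1,0],[3.5,0.2,0],[6,0.4,0],[8.5,0.6,0],[11,0.8,0.5],[12.5,0.9,1],[13.2,0.9,1.6],[13.2,0.9,1.8],[13.2,0.9,1.8],[13.2,0.9,1.8]],"rotation":[[0,0,-1],[0,0,-2],[0,0,-3],[0,0,-4.5],[0,0,-6],[0,0,-7.5],[0,0,-8.7],[0,0,-8.7],[0,0,-8.7],[0,0,-8.7]],"grip":[1,1,1,1,1,1,1,1,1,1]}'
python3 -c "
from h import *
delta([.509,.03,.0175],-91.2)
print(manip.state()['contact_force'],manip.state()['joint_pos'])
s=np.ascontiguousarray(manip.grab_frame('scene')[:,:,::-1]);t=np.ascontiguousarray(manip.grab_frame('top')[:,:,::-1])
a=crop(s,195,140,295,240,4);b=crop(t,220,140,320,240,4)
cv2.imwrite('pics/m6.png',cv2.convertScaleAbs(np.hstack([a,b]),alpha=1.4))
"
```

```text
time: 7.07
tool_pos: [0.5089, 0.0609, 0.0176]
tool_rot: [0.0, -0.699, 0.715, 0.0]
contact_force: [-0.2, 0.8, -3.9]
gripper_width: 0.186
t 7.0667 pos [0.5089 0.0609 0.0176] yaw -91.23
lin cm [ 3.09 -0.07  0.01] rot [ 0.02  0.02 -0.03]
[-0.23493447  0.80628969 -3.91448649] [-2.63281921e-02  1.72579421e-02  2.02496585e+00  4.26694580e-04
  1.09973797e+00  1.56581627e+00]
```

View pics/m6.png

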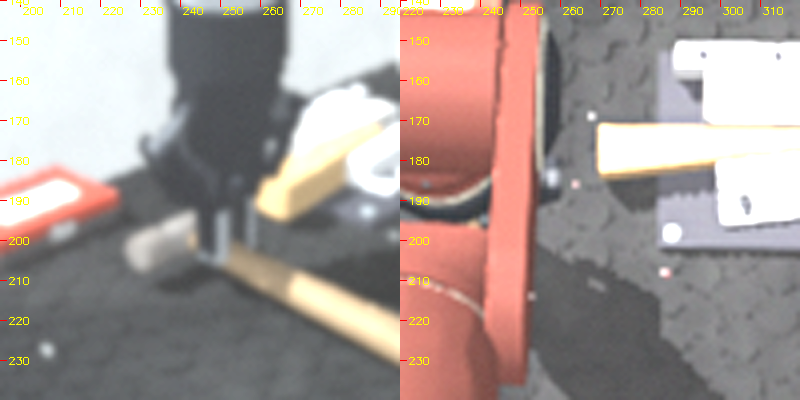

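The scene view shows the hammer head at about (235,203), lined up beside the wedge end at (262,192). Now a slow approach for the first tap.

```bash
python3 -m pendant '{"linear":[[0.6,0,0],[1.4,0,0],[2.2,0,0],[2.8,0,0],[3.2,0,0],[3.5,0,0],[3.7,0,0],[3.9,0,0],[4.1,0,0],[4.3,0,0]],"rotation":[[0,0,0],[0,0,0],[0,0,0],[0,0,0],[0,0,0],[0,0,0],[0,0,0],[0,0,0],[0,0,0],[0,0,0]],"grip":[1,1,1,1,1,1,1,1,1,1]}'
python3 -m pendant '{"linear":[[0.05,0,0],[0.1,0,0],[0.15,0,0],[0.2,0,0],[0.25,0,0],[0.3,0,0],[0.35,0,0],[0.4,0,0],[0.45,0,0],[0.5,0,0]],"rotation":[[0,0,0],[0,0,0],[0,0,0],[0,0,0],[0,0,0],[0,0,0],[0,0,0],[0,0,0],[0,0,0],[0,0,0]],"grip":[1,1,1,1,1,1,1,1,1,1]}'
```

```text
time: 8.0
tool_pos: [0.508, 0.0174, 0.0177]
tool_rot: [0.0, -0.7, 0.715, 0.0]
contact_force: [-0.3, -0.1, -4.7]
gripper_width: 0.183
time: 8.83
tool_pos: [0.508, 0.0125, 0.0177]
tool_rot: [0.0, -0.7, 0.715, 0.0]
contact_force: [0.1, -0.1, -3.9]
gripper_width: 0.189
```

```bash
cat >> h.py <<'E'
def wedge():
    # y (mm) of wedge thick end (left edge, subpixel) in the top view; rows across the wedge
    t=manip.grab_frame("top").astype(float); m=t[:,:,0]-t[:,:,2]  # R-B
    out=[]
    for v in (174,176,178,180):
        r=m[v,258:325]; k=np.where(r>45)[0]
        if len(k): 
            i=k[0]; u=258+i-(r[i]-45)/max(r[i]-r[i-1],1); out.append(px2w(u,v,.034)[1]*1000)
    print("wedge end y mm",np.round(out,1))
E
python3 -c "
from h import *
wedge()
im=cv2.imread('pics/top0.png').astype(float);m=im[:,:,2]-im[:,:,0];print(m[176,262:275],m[176,318:325])"
```

```text
wedge end y mm [  5.6   5.4   5.2 -10.7]
[-1. -1.  0. -1. -1. -2. -5. 51. 17.  9. 26. 33. 37.] [ 43.  55.  90.   6. -10.  -6.  -5.]
```

```bash
cat >> h.py <<'E'
def wedge(im=None):
    t=(manip.grab_frame("top") if im is None else im).astype(float); m=t[:,:,0]-t[:,:,2]; o=[]
    for v in (173,174,175,176):
        k=np.where(m[v,290:340]>30)[0]+290; u=k[-1]
        f=min(max(m[v,u+1],0)/max(m[v,u],1),1); o.append(round(px2w(u+f,v,.034)[1]*1000,1))
    print("thin end y mm",o,"t",manip.state()["time"])
E
python3 -c "
from h import *
wedge(cv2.imread('pics/top0.png')[:,:,::-1]);wedge()"
```

```text
thin end y mm [np.float64(-156.0), np.float64(-156.0), np.float64(-155.9), np.float64(-155.8)] t 8.8833
thin end y mm [np.float64(-161.0), np.float64(-160.9), np.float64(-160.8), np.float64(-160.8)] t 8.9333
```

The wedge slid 5 mm with almost no force. I'll draw back and tap on, with measurements between taps.

```bash
python3 -m pendant '{"linear":[[-0.6,0,0],[-1.2,0,0],[-1.2,0,0],[-0.8,0,0],[-0.4,0,0],[0,0,0],[0.25,0,0],[0.45,0,0],[0.65,0,0],[0.8,0,0]],"rotation":[[0,0,0],[0,0,0],[0,0,0],[0,0,0],[0,0,0],[0,0,0],[0,0,0],[0,0,0],[0,0,0],[0,0,0]],"grip":[1,1,1,1,1,1,1,1,1,1]}'
python3 -m pendant '{"linear":[[0.1,0,0],[0.2,0,0],[0.3,0,0],[0.35,0,0],[0.4,0,0],[0.45,0,0],[0.5,0,0],[0.5,0,0],[0.5,0,0],[0.5,0,0]],"rotation":[[0,0,0],[0,0,0],[0,0,0],[0,0,0],[0,0,0],[0,0,0],[0,0,0],[0,0,0],[0,0,0],[0,0,0]],"grip":[1,1,1,1,1,1,1,1,1,1]}'
python3 -c "
from h import *
wedge()"
```

```text
time: 9.77
tool_pos: [0.5078, 0.0041, 0.0177]
tool_rot: [0.0, -0.699, 0.715, 0.0]
contact_force: [0.6, 0.8, -4.1]
gripper_width: 0.186
time: 10.6
tool_pos: [0.5077, -0.0005, 0.0177]
tool_rot: [-0.0, -0.7, 0.715, -0.0]
contact_force: [0.5, 0.3, -4.4]
gripper_width: 0.183
thin end y mm [np.float64(-173.9), np.float64(-173.8), np.float64(-173.7), np.float64(-171.5)] t 10.65
```

```bash
for i in 1 ; do python3 -m pendant '{"linear":[[0.04,0,0],[0.08,0,0],[0.12,0,0],[0.16,0,0],[0.2,0,0],[0.24,0,0],[0.28,0,0],[0.32,0,0],[0.36,0,0],[0.4,0,0]],"rotation":[[0,0,0],[0,0,0],[0,0,0],[0,0,0],[0,0,0],[0,0,0],[0,0,0],[0,0,0],[0,0,0],[0,0,0]],"grip":[1,1,1,1,1,1,1,1,1,1]}'; done
python3 -c "
from h import *
wedge()"
```

```text
time: 11.48
tool_pos: [0.5078, -0.0044, 0.0178]
tool_rot: [0.0, -0.7, 0.715, -0.0]
contact_force: [1.4, 2.1, -4.0]
gripper_width: 0.183
thin end y mm [np.float64(-176.5), np.float64(-176.4), np.float64(-176.3), np.float64(-174.5)] t 11.5333
```

```bash
python3 -m pendant '{"linear":[[0.02,0,0],[0.04,0,0],[0.06,0,0],[0.08,0,0],[0.1,0,0],[0.12,0,0],[0.14,0,0],[0.16,0,0],[0.18,0,0],[0.2,0,0]],"rotation":[[0,0,0],[0,0,0],[0,0,0],[0,0,0],[0,0,0],[0,0,0],[0,0,0],[0,0,0],[0,0,0],[0,0,0]],"grip":[1,1,1,1,1,1,1,1,1,1]}'
python3 -c "
from h import *
wedge();print(manip.state()['contact_force'],manip.state()['ft_torque'])"
```

```text
time: 12.37
tool_pos: [0.5077, -0.0064, 0.0178]
tool_rot: [0.0, -0.7, 0.715, -0.0]
contact_force: [1.0, 1.6, -4.2]
gripper_width: 0.183
thin end y mm [np.float64(-179.0), np.float64(-179.0), np.float64(-178.9), np.float64(-176.4)] t 12.4167
[ 1.62841307  2.69270464 -5.04205939] [ 0.42295231 -0.48481627  0.15329175]
```

```bash
python3 -m pendant '{"linear":[[0.02,0,0],[0.04,0,0],[0.06,0,0],[0.08,0,0],[0.1,0,0],[0.12,0,0],[0.14,0,0],[0.16,0,0],[0.18,0,0],[0.2,0,0]],"rotation":[[0,0,0],[0,0,0],[0,0,0],[0,0,0],[0,0,0],[0,0,0],[0,0,0],[0,0,0],[0,0,0],[0,0,0]],"grip":[1,1,1,1,1,1,1,1,1,1]}'
python3 -c "
from h import *
wedge();print(manip.state()['contact_force'])"
```

```text
time: 13.25
tool_pos: [0.5075, -0.0086, 0.0177]
tool_rot: [-0.0, -0.7, 0.715, -0.0]
contact_force: [0.8, 1.6, -4.0]
gripper_width: 0.19
thin end y mm [np.float64(-181.6), np.float64(-181.5), np.float64(-179.8), np.float64(-178.8)] t 13.3
[ 0.50866127  1.61710144 -4.47123441]
```

```bash
python3 -m pendant '{"linear":[[0.02,0,0],[0.04,0,0],[0.06,0,0],[0.08,0,0],[0.1,0,0],[0.12,0,0],[0.14,0,0],[0.16,0,0],[0.18,0,0],[0.2,0,0]],"rotation":[[0,0,0],[0,0,0],[0,0,0],[0,0,0],[0,0,0],[0,0,0],[0,0,0],[0,0,0],[0,0,0],[0,0,0]],"grip":[1,1,1,1,1,1,1,1,1,1]}'
python3 -c "
from h import *
wedge();print(manip.state()['contact_force'])"
```

```text
time: 14.13
tool_pos: [0.5075, -0.0105, 0.0177]
tool_rot: [-0.0, -0.7, 0.715, -0.0]
contact_force: [0.6, 2.7, -4.4]
gripper_width: 0.184
thin end y mm [np.float64(-182.4), np.float64(-182.3), np.float64(-182.0), np.float64(-181.4)] t 14.1833
[ 1.59454258  1.63494011 -3.84605731]
```

```bash
python3 -m pendant '{"linear":[[0.02,0,0],[0.04,0,0],[0.06,0,0],[0.08,0,0],[0.1,0,0],[0.12,0,0],[0.14,0,0],[0.16,0,0],[0.18,0,0],[0.2,0,0]],"rotation":[[0,0,0],[0,0,0],[0,0,0],[0,0,0],[0,0,0],[0,0,0],[0,0,0],[0,0,0],[0,0,0],[0,0,0]],"grip":[1,1,1,1,1,1,1,1,1,1]}'
python3 -c "
from h import *
wedge();print(manip.state()['contact_force'])"
```

```text
time: 15.02
tool_pos: [0.5074, -0.0125, 0.0177]
tool_rot: [-0.0, -0.7, 0.715, 0.0]
contact_force: [0.8, 1.9, -3.9]
gripper_width: 0.188
thin end y mm [np.float64(-184.5), np.float64(-184.7), np.float64(-184.5), np.float64(-183.9)] t 15.0667
[ 1.544388    1.48684151 -4.09990316]
```

```bash
python3 -m pendant '{"linear":[[0.02,0,0],[0.04,0,0],[0.06,0,0],[0.08,0,0],[0.1,0,0],[0.12,0,0],[0.14,0,0],[0.16,0,0],[0.18,0,0],[0.2,0,0]],"rotation":[[0,0,0],[0,0,0],[0,0,0],[0,0,0],[0,0,0],[0,0,0],[0,0,0],[0,0,0],[0,0,0],[0,0,0]],"grip":[1,1,1,1,1,1,1,1,1,1]}'
python3 -c "
from h import *
wedge();print(manip.state()['contact_force'])"
```

```text
time: 15.9
tool_pos: [0.5074, -0.0145, 0.0177]
tool_rot: [-0.0, -0.7, 0.715, 0.0]
contact_force: [0.8, 2.2, -4.0]
gripper_width: 0.189
thin end y mm [np.float64(-186.9), np.float64(-186.7), np.float64(-186.7), np.float64(-185.3)] t 15.95
[ 0.79461715  2.01270031 -3.92657602]
```

```bash
python3 -m pendant '{"linear":[[0.03,0,0],[0.06,0,0],[0.09,0,0],[0.12,0,0],[0.14,0,0],[0.16,0,0],[0.18,0,0],[0.2,0,0],[0.22,0,0],[0.24,0,0]],"rotation":[[0,0,0],[0,0,0],[0,0,0],[0,0,0],[0,0,0],[0,0,0],[0,0,0],[0,0,0],[0,0,0],[0,0,0]],"grip":[1,1,1,1,1,1,1,1,1,1]}'
python3 -c "
from h import *
wedge();print(manip.state()['contact_force'])"
```

```text
time: 16.78
tool_pos: [0.5073, -0.0169, 0.0177]
tool_rot: [0.0, -0.7, 0.715, 0.0]
contact_force: [0.4, 1.7, -4.2]
gripper_width: 0.186
thin end y mm [np.float64(-189.4), np.float64(-189.3), np.float64(-189.3), np.float64(-189.1)] t 16.8333
[ 0.81332694  1.75279706 -3.57910738]
```

```bash
python3 -m pendant '{"linear":[[0.02,0,0],[0.04,0,0],[0.06,0,0],[0.08,0,0],[0.1,0,0],[0.12,0,0],[0.14,0,0],[0.16,0,0],[0.18,0,0],[0.2,0,0]],"rotation":[[0,0,0],[0,0,0],[0,0,0],[0,0,0],[0,0,0],[0,0,0],[0,0,0],[0,0,0],[0,0,0],[0,0,0]],"grip":[1,1,1,1,1,1,1,1,1,1]}'
python3 -c "
from h import *
wedge();print(manip.state()['contact_force'])"
```

```text
time: 17.67
tool_pos: [0.5073, -0.0189, 0.0177]
tool_rot: [0.0, -0.7, 0.715, 0.0]
contact_force: [1.0, 2.0, -3.8]
gripper_width: 0.184
thin end y mm [np.float64(-191.9), np.float64(-191.8), np.float64(-191.8), np.float64(-189.5)] t 17.7167
[ 1.09604022  1.77193902 -4.44647345]
```

```bash
python3 -m pendant '{"linear":[[0.03,0,0],[0.06,0,0],[0.09,0,0],[0.12,0,0],[0.15,0,0],[0.18,0,0],[0.2,0,0],[0.22,0,0],[0.24,0,0],[0.26,0,0]],"rotation":[[0,0,0],[0,0,0],[0,0,0],[0,0,0],[0,0,0],[0,0,0],[0,0,0],[0,0,0],[0,0,0],[0,0,0]],"grip":[1,1,1,1,1,1,1,1,1,1]}'
python3 -c "
from h import *
wedge();print(manip.state()['contact_force'])"
```

```text
time: 18.55
tool_pos: [0.5072, -0.0208, 0.0177]
tool_rot: [0.0, -0.7, 0.715, 0.001]
contact_force: [1.1, 5.6, -4.5]
gripper_width: 0.185
thin end y mm [np.float64(-192.2), np.float64(-192.4), np.float64(-192.1), np.float64(-191.7)] t 18.6
[ 1.28293056  5.31933315 -3.28011815]
```

```bash
python3 -m pendant '{"linear":[[0.02,0,0],[0.04,0,0],[0.06,0,0],[0.08,0,0],[0.1,0,0],[0.12,0,0],[0.14,0,0],[0.16,0,0],[0.18,0,0],[0.2,0,0]],"rotation":[[0,0,0],[0,0,0],[0,0,0],[0,0,0],[0,0,0],[0,0,0],[0,0,0],[0,0,0],[0,0,0],[0,0,0]],"grip":[1,1,1,1,1,1,1,1,1,1]}'
python3 -c "
from h import *
wedge();print(manip.state()['contact_force'])"
```

```text
time: 19.43
tool_pos: [0.5073, -0.0227, 0.0177]
tool_rot: [0.001, -0.7, 0.714, 0.0]
contact_force: [0.9, 5.6, -4.5]
gripper_width: 0.186
thin end y mm [np.float64(-194.6), np.float64(-194.4), np.float64(-194.3), np.float64(-194.2)] t 19.4833
[ 1.75627779  5.80034437 -4.84284699]
```

Resistance has risen to about 5.6 N. From here I do separate taps with small overtravel.

```bash
python3 -m pendant '{"linear":[[-0.6,0,0],[-1.1,0,0],[-1.1,0,0],[-0.6,0,0],[-0.3,0,0],[-0.15,0,0],[0,0,0],[0.05,0,0],[0.1,0,0],[0.1,0,0]],"rotation":[[0,0,0],[0,0,0],[0,0,0],[0,0,0],[0,0,0],[0,0,0],[0,0,0],[0,0,0],[0,0,0],[0,0,0]],"grip":[1,1,1,1,1,1,1,1,1,1]}'
python3 -c "
from h import *
wedge();print(manip.state()['contact_force'])"
```

```text
time: 20.32
tool_pos: [0.507, -0.0238, 0.0176]
tool_rot: [0.0, -0.7, 0.715, 0.001]
contact_force: [-0.4, 5.8, -3.3]
gripper_width: 0.187
thin end y mm [np.float64(-197.1), np.float64(-195.3), np.float64(-194.9), np.float64(-194.6)] t 20.3667
[ 0.27850128  6.10711025 -3.45842372]
```

```bash
python3 -m pendant '{"linear":[[0.02,0,0],[0.04,0,0],[0.06,0,0],[0.08,0,0],[0.1,0,0],[0.1,0,0],[0.1,0,0],[0.1,0,0],[0.1,0,0],[0.1,0,0]],"rotation":[[0,0,0],[0,0,0],[0,0,0],[0,0,0],[0,0,0],[0,0,0],[0,0,0],[0,0,0],[0,0,0],[0,0,0]],"grip":[1,1,1,1,1,1,1,1,1,1]}'
python3 -c "
from h import *
wedge();print(manip.state()['contact_force'])"
```

```text
time: 21.2
tool_pos: [0.5069, -0.0241, 0.0175]
tool_rot: [0.001, -0.7, 0.715, 0.001]
contact_force: [-0.4, 8.0, -3.6]
gripper_width: 0.19
thin end y mm [np.float64(-195.3), np.float64(-195.5), np.float64(-195.0), np.float64(-194.5)] t 21.25
[ 0.2718781   8.70480841 -3.42409979]
```

```bash
python3 -m pendant '{"linear":[[0.02,0,0],[0.04,0,0],[0.06,0,0],[0.08,0,0],[0.1,0,0],[0.12,0,0],[0.12,0,0],[0.12,0,0],[0.12,0,0],[0.12,0,0]],"rotation":[[0,0,0],[0,0,0],[0,0,0],[0,0,0],[0,0,0],[0,0,0],[0,0,0],[0,0,0],[0,0,0],[0,0,0]],"grip":[1,1,1,1,1,1,1,1,1,1]}'
python3 -c "
from h import *
wedge();delta([.509,.03,.0175],-91.2);print(manip.state()['contact_force'],manip.state()['ft_torque'])"
```

```text
time: 22.08
tool_pos: [0.5067, -0.0244, 0.0174]
tool_rot: [0.001, -0.7, 0.714, 0.002]
contact_force: [-0.1, 11.2, -3.1]
gripper_width: 0.185
thin end y mm [np.float64(-197.1), np.float64(-195.4), np.float64(-195.0), np.float64(-194.5)] t 22.1333
t 22.1333 pos [ 0.5067 -0.0244  0.0174] yaw -91.2
lin cm [-5.45 -0.12  0.02] rot [0.06 0.26 0.  ]
[ 0.43327513 10.62187537 -3.53388064] [ 1.83608808 -0.190106    0.35045796]
```

```bash
python3 -m pendant '{"linear":[[0.03,0,0],[0.06,0,0],[0.09,0,0],[0.12,0,0],[0.15,0,0],[0.18,0,0],[0.18,0,0],[0.18,0,0],[0.18,0,0],[0.18,0,0]],"rotation":[[0,0,0],[0,0,0],[0,0,0],[0,0,0],[0,0,0],[0,0,0],[0,0,0],[0,0,0],[0,0,0],[0,0,0]],"grip":[1,1,1,1,1,1,1,1,1,1]}'
python3 -c "
from h import *
wedge();print(manip.state()['tool_pos'],manip.state()['contact_force'],manip.state()['ft_torque'])"
```

```text
time: 22.97
tool_pos: [0.5063, -0.025, 0.0172]
tool_rot: [0.002, -0.7, 0.714, 0.003]
contact_force: [-1.1, 14.8, -2.9]
gripper_width: 0.185
thin end y mm [np.float64(-197.1), np.float64(-195.4), np.float64(-194.9), np.float64(-194.5)] t 23.0167
[ 0.50632992 -0.02499629  0.01722361] [ 1.2758031  14.80959006 -2.12406692] [ 2.58579782 -0.21227902  0.55006   ]
```

```bash
python3 -m pendant '{"linear":[[-1,0,0],[-1.8,0,0],[-1.8,0,0],[-1.2,0,0],[-0.7,0,0],[-0.45,0,0],[-0.25,0,0],[-0.05,0,0],[0.1,0,0],[0.12,0,0]],"rotation":[[0,0,0],[0,0,0],[0,0,0],[0,0,0],[0,0,0],[0,0,0],[0,0,0],[0,0,0],[0,0,0],[0,0,0]],"grip":[1,1,1,1,1,1,1,1,1,1]}'
python3 -c "
from h import *
wedge();print(manip.state()['tool_pos'],manip.state()['contact_force'])"
```

```text
time: 23.85
tool_pos: [0.5055, -0.0259, 0.017]
tool_rot: [0.002, -0.699, 0.715, 0.005]
contact_force: [-1.6, 18.7, -2.3]
gripper_width: 0.187
thin end y mm [np.float64(-195.2), np.float64(-195.4), np.float64(-195.0), np.float64(-194.5)] t 23.9
[ 0.5055399  -0.02583114  0.01698417] [-1.85679952 17.83186313 -2.05727775]
```

```bash
python3 -m pendant '{"linear":[[-1,0,0],[-1.8,0,0],[-1.8,0,0],[-1.2,0,0],[-0.7,0,0],[-0.45,0,0],[-0.25,0,0],[-0.08,0,0],[0.03,0,0],[0.03,0,0]],"rotation":[[0,0,0],[0,0,0],[0,0,0],[0,0,0],[0,0,0],[0,0,0],[0,0,0],[0,0,0],[0,0,0],[0,0,0]],"grip":[1,1,1,1,1,1,1,1,1,1]}'
python3 -c "
from h import *
wedge();print(manip.state()['tool_pos'],manip.state()['contact_force'])"
```

```text
time: 24.73
tool_pos: [0.5062, -0.026, 0.0174]
tool_rot: [0.003, -0.699, 0.715, 0.004]
contact_force: [-0.8, 19.4, -0.8]
gripper_width: 0.183
thin end y mm [np.float64(-197.1), np.float64(-197.0), np.float64(-194.9), np.float64(-194.5)] t 24.7833
[ 0.50623907 -0.02595233  0.01745658] [-0.81194496 19.58166053 -1.21638361]
```

The wedge no longer advances, through taps of 14.8, 18.7 and 19.4 N. Now I retreat and lay the hammer down.

```bash
python3 -m pendant '{"linear":[[-1,0,0],[-2.5,0,0],[-4.5,0,0],[-7,0,0],[-9.5,0,0],[-11.5,0,0],[-12.6,0,0],[-12.6,0,0.3],[-12.6,0,0.6],[-12.6,0,0.6]],"rotation":[[0,0,0],[0,0,0],[0,0,0],[0,0,0],[0,0,0],[0,0,0],[0,0,0],[0,0,0],[0,0,0],[0,0,0]],"grip":[1,1,1,1,1,1,1,1,1,1]}'
python3 -m pendant '{"linear":[[0,0,0.05],[0,0,0.1],[0,0,0.15],[0,0,0.2],[0,0,0.25],[0,0,0.3],[0,0,0.35],[0,0,0.4],[0,0,0.4],[0,0,0.4]],"rotation":[[0,0,0],[0,0,0],[0,0,0],[0,0,0],[0,0,0],[0,0,0],[0,0,0],[0,0,0],[0,0,0],[0,0,0]],"grip":[1,1,1,1,1,1,1,1,1,1]}'
python3 -c "
from h import *
wedge();delta([.509,.1,.007],-91.2);print(manip.state()['contact_force'],manip.state()['ft_torque'])"
```

```text
time: 25.62
tool_pos: [0.5095, 0.095, 0.0111]
tool_rot: [-0.001, -0.699, 0.715, 0.0]
contact_force: [-1.6, 1.0, -3.0]
gripper_width: 0.184
time: 26.45
tool_pos: [0.5098, 0.096, 0.0078]
tool_rot: [0.0, -0.7, 0.715, -0.0]
contact_force: [-0.2, -0.2, -3.2]
gripper_width: 0.185
thin end y mm [np.float64(-195.3), np.float64(-197.0), np.float64(-195.2), np.float64(-194.6)] t 26.5
t 26.5 pos [0.5098 0.096  0.0078] yaw -91.21
lin cm [-0.4   0.09  0.08] rot [-0.   -0.   -0.01]
[-0.09355692 -0.69547585 -1.27772761] [-0.09524169  0.19492485 -0.00099103]
```

Down another 1.5 mm slowly, then check the force and release.

```bash
python3 -m pendant '{"linear":[[0,0,0.02],[0,0,0.04],[0,0,0.06],[0,0,0.08],[0,0,0.1],[0,0,0.12],[0,0,0.13],[0,0,0.13],[0,0,0.13],[0,0,0.13]],"rotation":[[0,0,0],[0,0,0],[0,0,0],[0,0,0],[0,0,0],[0,0,0],[0,0,0],[0,0,0],[0,0,0],[0,0,0]],"grip":[1,1,1,1,1,1,1,1,1,1]}'
```

```text
time: 27.33
tool_pos: [0.5099, 0.096, 0.0065]
tool_rot: [0.0, -0.7, 0.715, -0.0]
contact_force: [0.4, -0.9, -2.0]
gripper_width: 0.185
```

```bash
python3 -m pendant '{"linear":[[0,0,0],[0,0,0],[0,0,0],[0,0,0],[0,0,0],[0,0,0],[0,0,0],[0,0,0],[0,0,0],[0,0,0]],"rotation":[[0,0,0],[0,0,0],[0,0,0],[0,0,0],[0,0,0],[0,0,0],[0,0,0],[0,0,0],[0,0,0],[0,0,0]],"grip":[0.9,0.8,0.6,0.4,0.2,0,0,0,0,0]}'
python3 -m pendant '{"linear":[[0,0,-0.5],[0,0,-1.5],[0,0,-3],[0,0,-5],[0,0,-7.5],[0,0,-10],[0,0,-13],[0,0,-16],[0,0,-18],[0,0,-18]],"rotation":[[0,0,0],[0,0,0],[0,0,0],[0,0,0],[0,0,0],[0,0,0],[0,0,0],[0,0,0],[0,0,0],[0,0,0]],"grip":[0,0,0,0,0,0,0,0,0,0]}'
python3 -c "
from h import *
wedge()
s=np.ascontiguousarray(manip.grab_frame('scene')[:,:,::-1]);t=np.ascontiguousarray(manip.grab_frame('top')[:,:,::-1])
a=cv2.resize(crop(s,200,130,330,260,4),(400,400));b=crop(t,262,130,342,210,5)
cv2.imwrite('pics/m7.png',cv2.convertScaleAbs(np.hstack([a,b]),alpha=1.0))"
```

```text
time: 28.17
tool_pos: [0.5097, 0.096, 0.0064]
tool_rot: [0.0, -0.7, 0.715, 0.0]
contact_force: [-0.3, 0.0, -1.0]
gripper_width: 0.999
time: 29.0
tool_pos: [0.5131, 0.0962, 0.1938]
tool_rot: [0.004, -0.7, 0.715, -0.004]
contact_force: [0.3, -0.4, 1.0]
gripper_width: 1.001
thin end y mm [np.float64(-197.1), np.float64(-197.0), np.float64(-195.2), np.float64(-194.6)] t 29.05
```

View pics/m7.png

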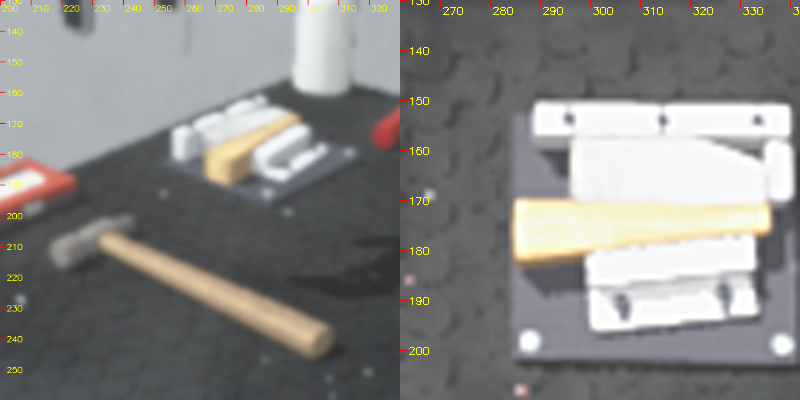

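```bash
python3 -c "
from h import *
print(manip.state()['time'],manip.job_done())"
```

```text
the job is handed in; nothing more can be done
29.15 None
```

The wedge is tapped tight and the hammer lies on the bench, about 15 cm clear of the fixture. I handed the job in at 29 s of the 48 s allowed; no verdict is reported.

**Tapping:** I eased the loose wedge in about 40 mm with the hammer under low force, at about 2 to 6 N, drawing back twice on the way. That stretch was mostly slow pushing rather than distinct taps. Once the wedge stopped, I pressed up to 14.8 N, then drew back and tapped at 18.7 N and again at 19.4 N. The wedge showed no further advance in the images. Forces are wrist readings taken at the end of each move, so a brief higher peak would not show; none came near 35 N.

**Last checks:**
- In the final pictures the bar sits against the fence, the wedge is level on the plate, and the hammer appears to lie flat.
- The wedge did not spring back after the hammer was drawn away. Its thin end stayed at y of about -195 to -197 mm, which is the scatter of my image reading (about 2 mm).
- I could not measure the clamping force of the wedge on the bar, or of the bar on the fence. I also did not measure flushness beyond what the pictures show, or check the bystanders separately.

**Disagreement with the data given:** the fingertips turned out to be about level with the reported TCP, not 22 mm ahead of it. The first grasp therefore closed on nothing above the handle, and I regripped about 18 mm lower. The jaws then read about 16 mm across the handle, against the 20 to 27 mm stated; the pictures also showed about 16 mm near the head.

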